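Set the running clearance of a sample carrier with a thumbscrew

ROBOT

A 7-joint arm with a two-finger parallel gripper is mounted at the origin on a cart in front of the work surface, level with it; the furniture and walls round the work are solid. World frame = base frame: x ahead of the robot, y to its left, z up, the work surface at z = 0. Lengths are in m, angles in rad, forces in N, time in s.
With the tool pointing down it reaches from about 0.4 to 0.85 m from the base axis. Payload 4.5 kg.
Tool frame: the origin (TCP) lies midway between the tips of the shut fingers; the grasp point (between the pads) lies 19 mm behind it (r.grip_point_offset is the distance from the TCP to the grasp point, in m); z points along the fingers, y is the line along which they close (so a half turn about z gives the same grasp; the last joint's range is limited). The gripper opens to 88 mm and grips with 3 to 60 N. Pads are 18 mm wide; open, the fingers measure 123 mm over their backs; the gripper's body (75 mm by 187 mm) begins 45 mm behind the grasp point.
Start: joints at [-1.278, 0.689, -0.195, 1.565, 0.157, 0.902, -0.215], TCP at [0.16, 0.604, 0.206] pointing down, gripper open.
Joint ranges: [-3.01, 3.01], [-0.46, 2.08], [-1.47, 1.51], [0.13, 2.56], [-1, 4.14], [0.04, 2.09], [-2.66, 2.66]. Speed limits (rad/s): [2.57, 2.57, 3.14, 3.14, 3.14, 3.14, 3.14].

INTERFACE

Orientations are given as a unit quaternion [x, y, z, w].
In Python, from plant import r, optics gives the robot as it stands.
- The arm moves only by the shell command python3 -m pendant 'ROWS' [OPENING] [FORCE]. ROWS is JSON, a list of rows, each a list of 6 numbers: the shift along the tool's x, y, z as a fraction of full scale, then the turn, a rotation vector about the tool's x, y, z as a fraction of full scale. A call has 1 to 5 rows; each row shifts and turns the commanded pose from where the row before left it, along the tool's axes as they then stand; what a row does not reach is not made up. Full scale, the value 1, is 0.025 m for a shift and pi rad for a turn. A row lasts 1/12 s, in which the tool goes at most 41.7 mm and 7.16 degrees, less where a joint would pass 70% of its speed; a pose out of reach is approached as far as the arm can. A call with a number of a shift or a turn outside -1 to 1 is refused whole. A call with a gripper value outside its range is refused whole. OPENING is the opening, from -1 (shut) to 1 (fully open), set as the call begins (- or left out, the last holds). The fingers move at their own pace and stop on an object; FORCE is the grip in N (left out, the last holds). Time passes only in rows, so rows that do not move let the fingers close. It gives the time, the measured TCP pose, the force, the opening and the grip force at its end, in the units of the state.
- r.get_state(): the state, without advancing time (a new reading comes with each control period).
- optics.snapshot(name): name is "scene" or "side" or "wrist"; returns (picture, depth): 384x512x3 uint8, blue, green, red; 384x512 float32, m along the optical axis (not along the pixel's ray), 0 where there is no reading.
- optics.calibration(name): a dict with "vfov" (degrees; the focal length in pixels is half the picture's height over the tangent of half this angle, whatever the lens; pixels are square), "cx", "cy" (the principal point, pixels), "cam_to_world" (4x4, takes a point from camera to world coordinates); the wrist camera has in their place "tool_from_camera" (4x4, takes a point from camera to tool coordinates, whose origin is the TCP and whose axes are the flange's). Camera axes: x right, y up, looking along -z (the intrinsics and any distortion apply to the point x, -y, -z); pixel columns grow to the right and rows downward; lengths in m; the calibration is good to about 2 mm. A picture is of the moment at which its call begins: read the wrist's pose just before it. calibration takes no time and is no camera call.
- r.finish_job(): hands the job in; it is judged then, once.
The state is a dict: "clock": time; "q": joint angles; "qd": joint speeds; "joint_torque": joint torques, N m; "tool_pos": TCP position; "eef_rot": TCP orientation; "contact_force": force on the tool from outside, world axes, zero at the start; "moment": the same for the moment, N m; "opening": opening from 0.0 (shut) to 1.0 (fully open); "finger_force": force on a finger pad.
Only numpy, scipy, OpenCV 4.12 (cv2) and the standard library are available. Lean on these libraries where they do the work, as an engineer would, in place of code of your own. Each camera call takes 0.05 s, during which the arm holds its last target. There are 200 camera calls.

TASK

Find the bridge clamp whose thumbscrew has a flat paddle head and screw it down (clockwise seen from above) until it seats firmly on the sample carrier and turns no further. Then back it off a quarter turn, so that the carrier can just slide, and finish while still gripping the paddle head at that setting, as the lock is to be fitted next. Leave the other clamp's round knurled screw as it is, and do not disturb the loose things on the bench.

Things in the scene. Friction and masses are not known exactly. Their poses are not given: they have to be found in the camera images.
- paddle_clamp: Clamp to be set, fixed to the bench: aluminium base 104 (along x) x 70 x 8 mm, two steel legs and an aluminium bridge beam 28 x 70 mm across y, its top 58 mm (bush 60.5 mm) above the bench; a grey sample carrier, 10 mm thick, lies on the base under the beam. Origin: centre of the base's underside, z up. The upright thumbscrew is on its z axis, through the middle of the beam.
- paddle_head: Flat steel head of that thumbscrew: upright blade 36 mm wide (x), 9 mm thick (y), reaching 14 mm above and 21 mm below the origin (z up); under it a collar 21 mm in diameter, 9 mm high. Origin: the place to grip, on the screw axis, 93 mm above the bench when seated (35 mm above the beam's top); it rises 0.95 mm per rad of backing off. Its x axis is parallel to the clamp's x axis when seated.
- paddle_screw (a joint): Angle of that thumbscrew: 0 = seated on the carrier (a hard stop), grows as the screw is backed off, counter-clockwise seen from above; pi/2 is a quarter turn off the seat. Starts between 1.9 and 3.6. It stays where it is left: friction about 0.06 N m.
- round_clamp: Second clamp, same frame as paddle_clamp and fixed to the bench, but its screw has a round knurled steel head, 34 mm diameter, top 94 mm above the bench when seated. Already set: leave it alone. Origin: centre of the base's underside.
- round_screw (a joint): Angle of the round-headed screw of round_clamp, same sense; must not be changed; do not push on this clamp or its screw (over 3 N counts as disturbing it).
- objective_spare: Loose bystander: spare microscope objective standing upright, white barrel, 30 mm diameter, 54 mm high. Origin: centre of its underside.
- tweezers: Loose bystander: steel tweezers lying flat, 123 x 14 x 8 mm. Origin: centre of the underside.
- chip_box: Loose bystander: small chip box with clear lid, 67 x 62 x 19 mm. Origin: centre of the underside.
Things that resemble listed ones, but are neither listed nor needed, are in the scene too. Leave any orange, pink or yellow look-alike of the paddle_clamp alone.

How it is judged:
On the way:
1. the paddle screw is turned down until it is seated (value of joint paddle_screw below 0.1 rad), for 0.2 s.
At the end, for the whole second after the job is handed in: After having been seated, the paddle screw stands a quarter turn off its seat (1.57 rad, plus or minus 0.25), at rest, and the fingers still grip the paddle head (more than 3 N) (value of joint paddle_screw between 1.32 and 1.82 rad and velocity of joint paddle_screw between -0.05 and 0.05 rad/s and contact force between the fingers and paddle_head above 3 N); the arm keeps its last pose, push and grip.
It fails at once if the clamp with the round knurled screw was pushed or its screw turned (distance of round_clamp from where it was at the start of the episode above 0.01 m or contact force between anything else and round_clamp above 3 N).
It fails at once if a loose thing was disturbed (distance of any of objective_spare, tweezers, chip_box from where it was at the start of the episode above 0.02 m).
It also fails if it takes over 64 s, if anything falls off the work surface, if the arm or the gripper's body presses on something with over 40 N, if the wrist force passes 120 N, or if a joint passes its speed limit or range.

## Working session

There is one attempt and no reset: what is moved stays moved. The work goes in short steps, Python scripts to look and compute and a shell command to move; the robot and the scene stay as the last step left them, time stands still between calls to the robot, and variables do not carry over. Pictures are saved under pics/ and viewed, at most 10 in all, crops included, and the job is handed in when it is done.

```bash
mkdir -p pics; ls; cat > h.py <<'E'
import numpy as np, cv2
from plant import r, optics
from scipy.spatial.transform import Rotation as R
def snap(n,f):
    s=r.get_state(); p,d=optics.snapshot(n); cv2.imwrite(f'pics/{f}.png',p); np.savez(f'pics/{f}.npz',d=d,pos=s['tool_pos'],rot=s['eef_rot']); return p,d
def world(n,f,u,v,z=None):
    D=np.load(f'pics/{f}.npz'); c=optics.calibration(n); d=D['d']; H,W=d.shape
    fl=H/2/np.tan(np.radians(c['vfov'])/2)
    if n=='wrist':
        T=np.eye(4);T[:3,:3]=R.from_quat(D['rot']).as_matrix();T[:3,3]=D['pos'];T=T@np.array(c['tool_from_camera'])
    else: T=np.array(c['cam_to_world'])
    ray=np.array([(u-c['cx'])/fl,-(v-c['cy'])/fl,-1.])
    if z is None: k=d[int(round(v)),int(round(u))]
    else: k=(z-T[2,3])/(T[:3,:3]@ray)[2]
    return T[:3,:3]@(ray*k)+T[:3,3]
E
python3 - <<'E'
from h import *
a,_=snap('scene','s1');b,_=snap('side','d1');w,_=snap('wrist','w1')
for n in('scene','side','wrist'): print({k:(np.round(v,3).tolist()) if not isinstance(v,str) else v for k,v in optics.calibration(n).items()})
print(r.get_state())
cv2.imwrite('pics/s1b.png',cv2.resize(a,(800,600)))
E
```

```text
pics
{'vfov': 57.585, 'cx': 264.404, 'cy': 189.764, 'cam_to_world': [[-0.818, 0.384, -0.429, 0.177], [-0.575, -0.538, 0.616, 0.473], [0.006, 0.751, 0.661, 0.635], [0.0, 0.0, 0.0, 1.0]]}
{'vfov': 49.526, 'cx': 255.464, 'cy': 186.883, 'cam_to_world': [[-0.964, -0.135, 0.227, 0.763], [0.264, -0.499, 0.825, 0.787], [0.002, 0.856, 0.517, 0.615], [0.0, 0.0, 0.0, 1.0]]}
{'vfov': 63.461, 'cx': 252.62, 'cy': 193.066, 'tool_from_camera': [[-0.0, 0.953, 0.301, 0.077], [1.0, 0.0, -0.0, 0.001], [-0.0, 0.301, -0.953, -0.178], [0.0, 0.0, 0.0, 1.0]]}
{'clock': 0.15, 'q': array([-1.27822835,  0.68979269, -0.19451893,  1.56602589,  0.15728942,
        0.90252515, -0.21509829]), 'qd': array([ 0.00052508, -0.00323202, -0.00075118, -0.00436525, -0.00056084,
        0.00059128, -0.00017359]), 'joint_torque': array([-1.72671222e-03, -5.27866745e+01, -1.26863390e+00, -1.53589582e+01,
       -5.25499578e-02,  3.81500096e-03,  1.02880181e-04]), 'tool_pos': array([0.15984374, 0.60370193, 0.20571436]), 'eef_rot': array([ 1.29001345e-01,  9.91644184e-01, -6.80728261e-04, -3.91913833e-05]), 'contact_force': array([-0.27578324,  0.40888268,  0.41423882]), 'moment': array([-0.01131425, -0.01257219, -0.00900357]), 'finger_force': 0.0, 'opening': 0.9977049567059872}
```

View pics/s1b.png

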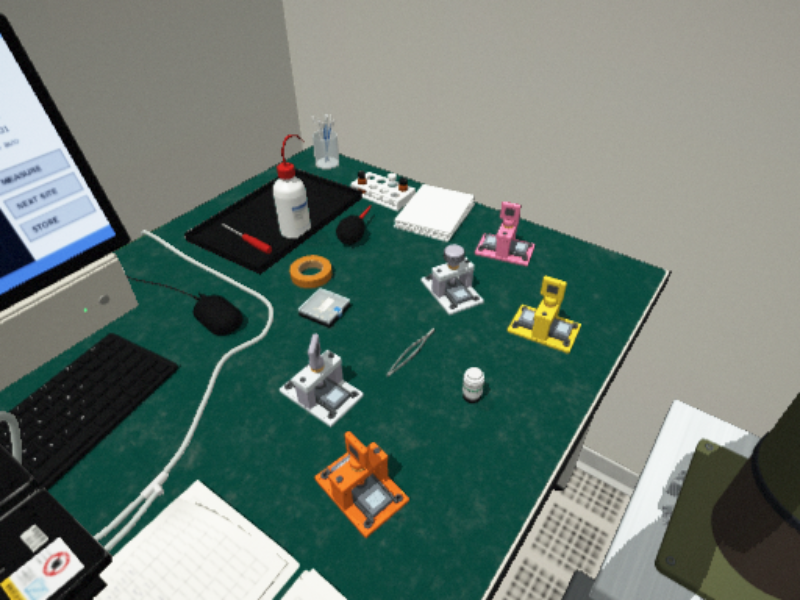

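View pics/d1.png

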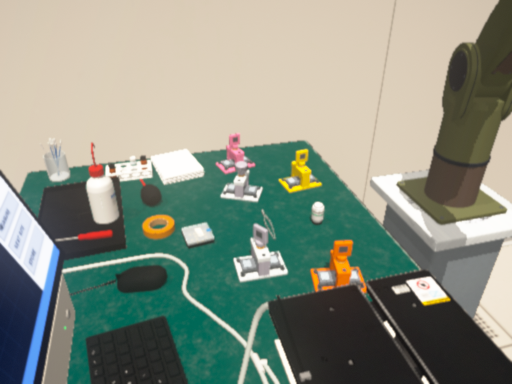

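```bash
python3 - <<'E'
from h import *
a=cv2.imread('pics/s1.png');b=cv2.imread('pics/d1.png')
A=cv2.resize(a[205:275,170:240],(490,490),interpolation=cv2.INTER_CUBIC)
B=cv2.resize(b[215:285,225:295],(490,490),interpolation=cv2.INTER_CUBIC)
cv2.imwrite('pics/c1.png',cv2.resize(np.hstack([A,B]),(800,400)))
for n,f,l in (('scene','s1',[(179,249.5),(213,269.5),(231,251.5),(201,218),(290,160),(303,243),(208,196),(263,225)]),('side','d1',[(261,230),(317,207),(197,234),(268,222)])):
  for u,v in l: print(n,u,v,world(n,f,u,v).round(3))
E
```

```text
scene 179 249.5 [0.626 0.167 0.006]
scene 213 269.5 [0.525 0.165 0.009]
scene 231 251.5 [0.524 0.104 0.009]
scene 201 218 [0.575 0.131 0.109]
scene 290 160 [ 0.541 -0.165  0.095]
scene 303 243 [0.388 0.022 0.051]
scene 208 196 [0.683 0.003 0.019]
scene 263 225 [ 0.515 -0.008  0.003]
side 261 230 [0.573 0.14  0.105]
side 317 207 [0.397 0.019 0.052]
side 197 234 [0.689 0.006 0.019]
side 268 222 [ 0.509 -0.017  0.003]
```

View pics/c1.png

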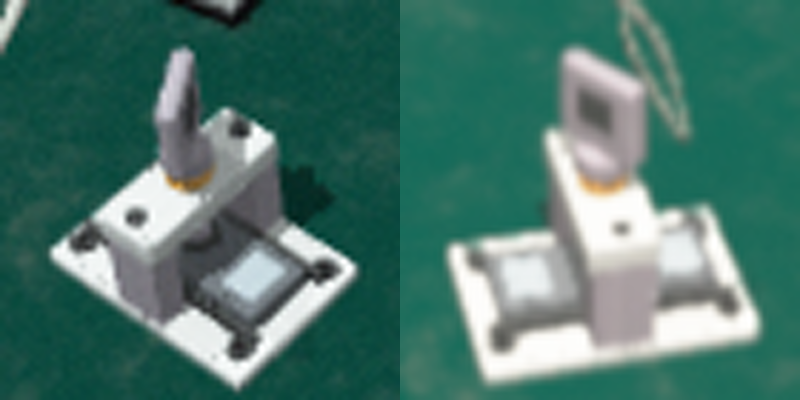

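```bash
cat >> h.py <<'E'
def cloud(n,f):
    D=np.load(f'pics/{f}.npz'); c=optics.calibration(n); d=D['d']; H,W=d.shape
    fl=H/2/np.tan(np.radians(c['vfov'])/2); v,u=np.mgrid[:H,:W]
    if n=='wrist':
        T=np.eye(4);T[:3,:3]=R.from_quat(D['rot']).as_matrix();T[:3,3]=D['pos'];T=T@np.array(c['tool_from_camera'])
    else: T=np.array(c['cam_to_world'])
    P=np.stack([(u-c['cx'])/fl*d,-(v-c['cy'])/fl*d,-d],-1)[d>0]
    return P@T[:3,:3].T+T[:3,3]
E
python3 - <<'E'
from h import *
for n,f in(('scene','s1'),('side','d1')):
    P=cloud(n,f)
    m=(abs(P[:,0]-.575)<.04)&(abs(P[:,1]-.135)<.04)&(P[:,2]>.08)&(P[:,2]<.13)
    Q=P[m]; c=Q.mean(0); w,V=np.linalg.eigh(np.cov(Q[:,:2].T)); e=V[:,1]
    print(n,m.sum(),c.round(4),Q.max(0).round(4),'yaw',np.degrees(np.arctan2(e[1],e[0])).round(1),np.sqrt(w), np.ptp(Q[:,:2]@e))
    b=(abs(P[:,0]-.575)<.09)&(abs(P[:,1]-.135)<.07)&(P[:,2]>.0045)&(P[:,2]<.012)
    print(cv2.minAreaRect(P[b][:,:2].astype(np.float32)),b.sum())
    t=(abs(P[:,0]-.575)<.04)&(abs(P[:,1]-.135)<.06)&(P[:,2]>.055)&(P[:,2]<.063)
    print(cv2.minAreaRect(P[t][:,:2].astype(np.float32)),t.sum())
    for x in np.arange(.1,.7,.1):
        print([round(float(P[k][:,2].max()),2) if (k:=(abs(P[:,0]-x)<.05)&(abs(P[:,1]-y)<.05)).any() else None for y in np.arange(0,.8,.1)])
E
```

```text
scene 128 [0.5707 0.1382 0.1005] [0.5849 0.1507 0.1113] yaw 118.5 [0.00269424 0.01090337] 0.03622751782633285
((0.5751151442527771, 0.13481491804122925), (0.17883813381195068, 0.1393459439277649), 0.09417957067489624) 554
((0.574500322341919, 0.13443386554718018), (0.07096334546804428, 0.028947163373231888), 87.83561706542969) 280
[0.23, 0.02, 0.0, None, None, None, None, None]
[0.01, 0.01, 0.01, None, None, None, None, None]
[0.01, 0.01, 0.01, 0.01, None, None, None, None]
[0.06, 0.01, 0.11, 0.06, 0.01, 0.25, None, None]
[0.01, 0.02, 0.06, 0.02, 0.02, 0.25, None, None]
[0.01, 0.11, 0.1, 0.01, 0.04, 0.25, None, None]
side 209 [0.5741 0.1368 0.0971] [0.5851 0.1508 0.111 ] yaw 124.4 [0.00204776 0.01092573] 0.036748912515565335
((0.5756006240844727, 0.13680319488048553), (0.175774946808815, 0.13645830750465393), 1.1833258867263794) 523
((0.5732107162475586, 0.1348848193883896), (0.07390298694372177, 0.027923744171857834), 88.4789810180664) 216
[0.5, 0.51, 0.0, None, None, None, None, None]
[0.01, 0.0, 0.01, None, None, None, None, None]
[0.01, 0.01, 0.01, None, None, None, None, None]
[0.06, 0.01, 0.11, 0.06, 0.01, 0.25, 0.25, None]
[0.01, 0.02, 0.06, None, None, 0.25, 0.25, None]
[0.01, 0.11, 0.1, 0.01, 0.01, 0.25, 0.25, None]
```

```bash
python3 -m pendant '[[-0.3,-0.5,0,0,0,0],[-0.68,-0.83,0,0,0,0],[-0.68,-0.83,0,0,0,0],[-0.68,-0.83,0,0,0,0],[-0.68,-0.83,0,0,0,0]]' 1 20
python3 -m pendant '[[-0.68,-0.83,0,0,0,0],[-0.68,-0.83,0,0,0,0],[-0.68,-0.83,0,0,0,0],[-0.68,-0.83,0,0,0,0],[-0.6,-0.7,0,0,0,0]]'
```

```text
clock: 0.57
tool_pos: [0.2088, 0.4912, 0.2061]
eef_rot: [0.129, 0.992, -0.0, 0.0]
contact_force: [-0.1, -0.4, -0.0]
opening: 0.998
finger_force: 0.0
clock: 0.98
tool_pos: [0.2635, 0.3721, 0.2062]
eef_rot: [0.129, 0.992, -0.001, 0.0]
contact_force: [1.1, -0.0, 0.5]
opening: 1.002
finger_force: 0.0
```

```bash
python3 -m pendant '[[-0.96,-0.4,0,0,0,0],[-0.96,-0.4,0,0,0,0],[-0.96,-0.4,0,0,0,0],[-0.96,-0.4,0,0,0,0],[-0.96,-0.4,0,0,0,0]]'
python3 -m pendant '[[-0.96,-0.4,0,0,0,0],[-0.96,-0.4,0,0,0,0],[-0.96,-0.4,0,0,0,0],[-0.96,-0.4,0,0,0,0],[-0.96,-0.4,0,0,0,0]]'
python3 -m pendant '[[-0.96,-0.4,0,0,0,0.038],[0,0,0,0,0,0.038],[0,0,0,0,0,0.038],[0,0,0,0,0,0.038],[0,0,0,0,0,0.038]]'
python3 -m pendant '[[0,0,0,0,0,0.038],[0,0,0,0,0,0.016],[0,0,0,0,0,0],[0,0,0,0,0,0]]'
python3 - <<'E'
from h import *
w,_=snap('wrist','w2');cv2.imwrite('pics/w2b.png',cv2.resize(w,(800,600)))
P=cloud('wrist','w2')
m=(abs(P[:,0]-.575)<.04)&(abs(P[:,1]-.135)<.04)&(P[:,2]>.1)&(P[:,2]<.12)
print(m.sum(),P[m].mean(0),cv2.minAreaRect(P[m][:,:2].astype(np.float32)))
t=(abs(P[:,0]-.575)<.04)&(abs(P[:,1]-.135)<.06)&(P[:,2]>.054)&(P[:,2]<.063)
print(cv2.minAreaRect(P[t][:,:2].astype(np.float32)))
s=r.get_state();print(s['tool_pos'],s['eef_rot'],s['q'],s['contact_force'],R.from_quat(s['eef_rot']).as_matrix().round(3))
E
```

```text
clock: 1.4
tool_pos: [0.367, 0.2941, 0.2063]
eef_rot: [0.129, 0.992, -0.0, -0.0]
contact_force: [0.1, 0.2, -0.1]
opening: 1.003
finger_force: 0.0
clock: 1.82
tool_pos: [0.4702, 0.215, 0.2062]
eef_rot: [0.129, 0.992, -0.0, -0.0]
contact_force: [-0.3, 0.5, -0.8]
opening: 1.003
finger_force: 0.0
clock: 2.23
tool_pos: [0.49, 0.2, 0.2061]
eef_rot: [0.418, 0.909, -0.0, -0.0]
contact_force: [0.6, 0.1, -0.5]
opening: 0.996
finger_force: 0.0
clock: 2.57
tool_pos: [0.4898, 0.2003, 0.2062]
eef_rot: [0.49, 0.872, -0.0, -0.0]
contact_force: [-0.1, 1.4, -0.5]
opening: 1.002
finger_force: 0.0
311 [0.57337266 0.1360681  0.10745399] ((0.5749260783195496, 0.1345028579235077), (0.009157228283584118, 0.03619452565908432), 31.969345092773438)
((0.5747880339622498, 0.13441163301467896), (0.06985727697610855, 0.028277521952986717), 87.89800262451172)
[0.4898904  0.20029548 0.20616969] [ 4.89669336e-01  8.71908199e-01 -1.35694205e-04 -1.24154360e-04] [-0.45737716  0.56122789 -0.02842277  1.85900431  0.02279694  0.72203434
  0.04881856] [-0.02714815  0.12936157 -0.23013593] [[-0.52   0.854 -0.   ]
 [ 0.854  0.52  -0.   ]
 [ 0.    -0.    -1.   ]]
```

View pics/w2b.png

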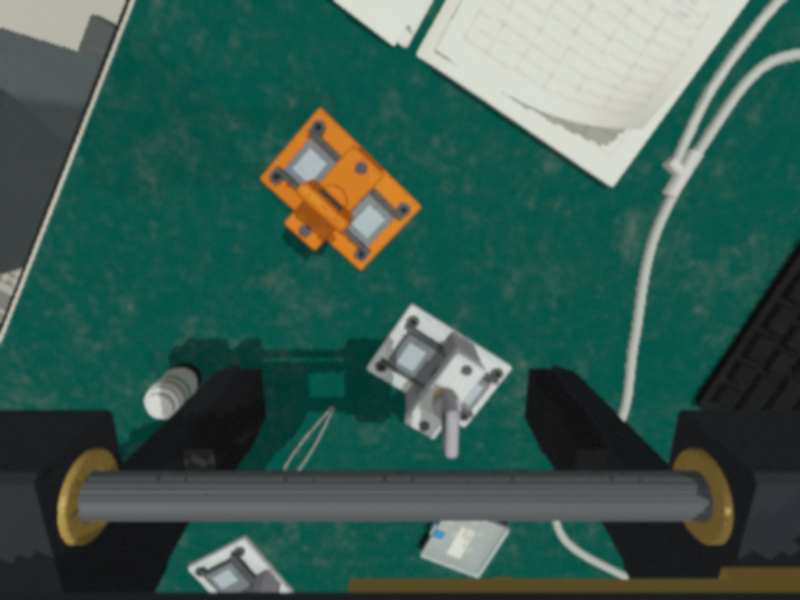

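```bash
python3 -m pendant '[[-0.8,0.31,0,0,0,0],[-0.8,0.31,0,0,0,0],[-0.8,0.31,0,0,0,0],[-0.8,0.3,0,0,0,0],[-0.8,0.3,0,0,0,0]]'
python3 -m pendant '[[0,0,0,0,0,0],[0,0,0,0,0,0],[0,0,0.6,0,0,0],[0,0,0.6,0,0,0],[0,0,0,0,0,0]]'
python3 - <<'E'
from h import *
snap('wrist','w3');P=cloud('wrist','w3')
m=(abs(P[:,0]-.575)<.03)&(abs(P[:,1]-.135)<.03)&(P[:,2]>.1)&(P[:,2]<.12)
print(m.sum(),P[m].mean(0),cv2.minAreaRect(P[m][:,:2].astype(np.float32)))
s=r.get_state();print(s['tool_pos'],s['q'],R.from_quat(s['eef_rot']).as_matrix().round(3))
E
```

```text
clock: 3.03
tool_pos: [0.5753, 0.1338, 0.2062]
eef_rot: [0.49, 0.872, 0.0, -0.0]
contact_force: [0.9, 0.5, 0.2]
opening: 0.999
finger_force: 0.0
clock: 3.45
tool_pos: [0.5716, 0.1355, 0.1739]
eef_rot: [0.489, 0.872, -0.002, -0.002]
contact_force: [0.1, 0.7, -0.3]
opening: 1.001
finger_force: 0.0
449 [0.57431066 0.13577277 0.10791718] ((0.5752243399620056, 0.13455665111541748), (0.009447966702282429, 0.03564726188778877), 31.278635025024414)
[0.5724804  0.13556512 0.17518354] [-0.28824874  0.67677329 -0.03772835  1.71361563  0.0327049   0.75570417
  0.2062429 ] [[-0.521  0.854 -0.004]
 [ 0.854  0.521 -0.   ]
 [ 0.002 -0.004 -1.   ]]
```

```bash
python3 -m pendant '[[0,0,0.8,0,0,0],[0,0,0.8,0,0,0],[0,0,0.8,0,0,0],[0,0,0.8,0,0,0],[0,0,0,0,0,0]]'
python3 -m pendant '[[0,0,0.4,0,0,0],[0,0,0,0,0,0],[0,0,0,0,0,0]]'
```

```text
clock: 3.92
tool_pos: [0.5721, 0.135, 0.094]
eef_rot: [0.49, 0.872, -0.002, -0.002]
contact_force: [-0.4, 0.1, 0.2]
opening: 1.0
finger_force: 0.0
clock: 4.17
tool_pos: [0.5751, 0.135, 0.0871]
eef_rot: [0.49, 0.872, 0.0, 0.0]
contact_force: [0.6, 0.5, 1.0]
opening: 1.0
finger_force: 0.0
```

```bash
python3 -m pendant '[[0,0,0.36,0,0,0],[0,0,0,0,0,0],[0,0,0,0,0,0]]'
python3 -m pendant '[[0,0,0,0,0,0],[0,0,0,0,0,0],[0,0,0,0,0,0],[0,0,0,0,0,0],[0,0,0,0,0,0]]' -1 25
python3 -m pendant '[[0,0,0,0,0,0],[0,0,0,0,0,0],[0,0,0,0,0,0],[0,0,0,0,0,0],[0,0,0,0,0,0]]'
python3 -c "
from h import *
s=r.get_state();print(s)"
```

```text
clock: 4.42
tool_pos: [0.5745, 0.1346, 0.0773]
eef_rot: [0.49, 0.871, -0.0, -0.0]
contact_force: [0.3, -0.3, 0.3]
opening: 1.003
finger_force: 0.0
clock: 4.83
tool_pos: [0.5747, 0.1346, 0.0774]
eef_rot: [0.491, 0.871, 0.0, 0.0]
contact_force: [-0.3, -0.5, 0.5]
opening: 0.649
finger_force: 0.0
clock: 5.25
tool_pos: [0.5746, 0.1347, 0.0773]
eef_rot: [0.491, 0.871, 0.0, -0.0]
contact_force: [0.1, 1.1, -0.4]
opening: 0.269
finger_force: 0.0
{'clock': 5.25, 'q': array([-0.28990419,  0.81830263, -0.03197078,  1.7829596 ,  0.04516474,
        0.54098764,  0.19493883]), 'qd': array([ 0.00166961, -0.00120093,  0.00252414,  0.00058541,  0.00022729,
       -0.00094697, -0.00042909]), 'joint_torque': array([ 4.99535727e-04, -5.31237316e+01,  9.24267322e-01, -1.01714766e+01,
       -3.14246630e-02,  3.06083879e-02, -1.71385623e-04]), 'tool_pos': array([0.57464576, 0.13465647, 0.07732238]), 'eef_rot': array([ 4.90522050e-01,  8.71428778e-01,  4.58720170e-05, -1.41945028e-05]), 'contact_force': array([ 0.0851675 ,  1.13621627, -0.38203962]), 'moment': array([-0.10484616,  0.0560085 , -0.00504244]), 'finger_force': 0.0, 'opening': 0.26852899938160274}
```

```bash
python3 -m pendant '[[0,0,0,0,0,0],[0,0,0,0,0,0],[0,0,0,0,0,0],[0,0,0,0,0,0],[0,0,0,0,0,0]]'
python3 -c "
from h import *
w,_=snap('wrist','w4');cv2.imwrite('pics/w4c.png',cv2.resize(w[190:384,130:390],(800,597)))
s=r.get_state();print(s['moment'],s['contact_force'],s['finger_force'],s['opening'])"
```

```text
clock: 5.67
tool_pos: [0.5746, 0.1347, 0.0773]
eef_rot: [0.49, 0.871, 0.0, -0.0]
contact_force: [0.2, 0.2, -0.0]
opening: 0.002
finger_force: 0.0
[-0.0934948   0.01055987  0.01168768] [-0.07449561  0.88726773  1.16178213] 0.0 0.005372138049635607
```

View pics/w4c.png

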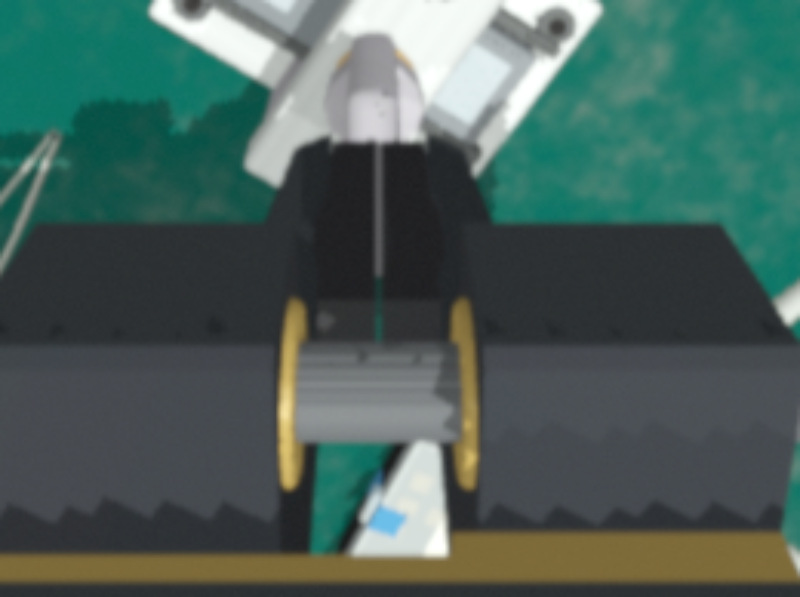

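```bash
python3 - <<'E'
from h import *
a,_=snap('scene','s5');b,_=snap('side','d5')
A=cv2.resize(a[185:285,150:250],(400,400),interpolation=cv2.INTER_CUBIC)
B=cv2.resize(b[180:280,215:315],(400,400),interpolation=cv2.INTER_CUBIC)
cv2.imwrite('pics/c5.png',np.hstack([A,B]))
P=cloud('wrist','w4')
m=(abs(P[:,0]-.575)<.05)&(abs(P[:,1]-.135)<.05)&(P[:,2]>.085)&(P[:,2]<.12)
Q=P[m];print(m.sum(),Q.mean(0),Q.min(0),Q.max(0))
E
```

```text
980 [0.56912622 0.14525915 0.10902769] [0.55866015 0.13616629 0.08520863] [0.5824413  0.15144781 0.11997721]
```

View pics/c5.png

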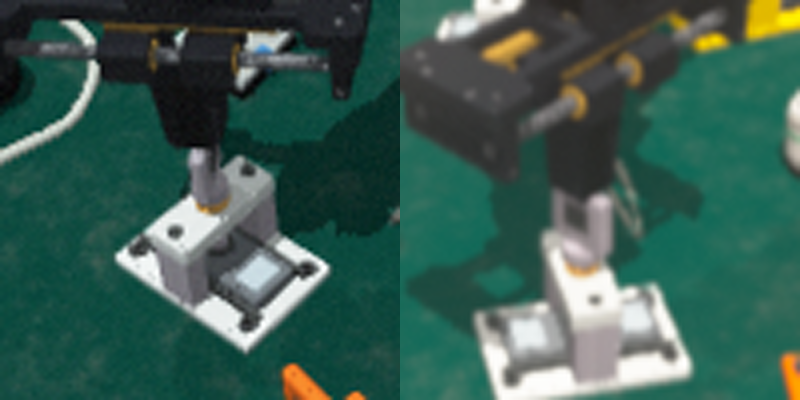

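```bash
python3 - <<'E'
from h import *
# crop->pixel: scene u=150+x/4, v=185+y/4 ; side u=215+(x-400)/4, v=180+y/4
for n,f,l in(('scene','s5',[(185,140),(200,140),(175,140),(205,160),(205,180),(216,150),(225,140)]),('side','d5',[(580,150),(580,180),(580,190),(580,200),(575,215),(555,200),(605,205),(555,180),(610,180),(575,235)])):
  for x,y in l:
    u,v=(150+x/4,185+y/4) if n=='scene' else (215+(x-400)/4,180+y/4)
    print(n,x,y,world(n,f,u,v).round(4))
for n,f in(('scene','s5'),('side','d5')):
    P=cloud(n,f); im=cv2.imread(f'pics/{f}.png'); D=np.load(f'pics/{f}.npz')['d']
    c=im[D>0].max(1)
    m=(abs(P[:,0]-.575)<.04)&(abs(P[:,1]-.135)<.04)&(P[:,2]>.07)&(P[:,2]<.2)&(c<50)
    for z in np.arange(.075,.15,.01):
        k=m&(abs(P[:,2]-z)<.005); print(n,round(z,3),k.sum(),P[k].mean(0).round(3) if k.any() else '')
E
```

```text
scene 185 140 [0.5748 0.1448 0.1148]
scene 200 140 [0.5686 0.1403 0.1147]
scene 175 140 [0.5774 0.149  0.1168]
scene 205 160 [0.5644 0.1429 0.1046]
scene 205 180 [0.5632 0.146  0.0929]
scene 216 150 [0.5751 0.1252 0.0902]
scene 225 140 [0.64   0.0599 0.0028]
side 580 150 [0.5772 0.1468 0.1419]
side 580 180 [0.5777 0.149  0.1254]
side 580 190 [0.5778 0.1494 0.1196]
side 580 200 [0.5769 0.1465 0.1112]
side 575 215 [0.5766 0.1366 0.0943]
side 555 200 [0.5838 0.1242 0.0963]
side 605 205 [0.5648 0.1498 0.108 ]
side 555 180 [0.5878 0.1389 0.1202]
side 610 180 [ 0.5139 -0.0044  0.004 ]
side 575 235 [0.5761 0.1352 0.0803]
scene 0.075 0 
scene 0.085 0 
scene 0.095 3 [0.57  0.133 0.095]
scene 0.105 1 [0.569 0.136 0.104]
scene 0.115 40 [0.571 0.142 0.116]
scene 0.125 55 [0.571 0.142 0.125]
scene 0.135 60 [0.57  0.141 0.135]
scene 0.145 62 [0.57  0.142 0.145]
side 0.075 0 
side 0.085 0 
side 0.095 0 
side 0.105 0 
side 0.115 21 [0.569 0.141 0.117]
side 0.125 55 [0.575 0.142 0.125]
side 0.135 64 [0.576 0.142 0.135]
side 0.145 65 [0.576 0.143 0.145]
```

```bash
python3 - <<'E'
from h import *
for f in('w2','w4'):
    P=cloud('wrist',f);D=np.load(f'pics/{f}.npz');im=cv2.imread(f'pics/{f}.png');c=im[D['d']>0].max(1)
    T=(P-D['pos'])@R.from_quat(D['rot']).as_matrix()
    m=(c<60)&(abs(T[:,0])<.03)&(abs(T[:,1])<.08)&(T[:,2]>-.12)&(T[:,2]<.03)
    Q=T[m];print(f,m.sum(),np.percentile(Q[:,2],[50,90,98,100]).round(4),Q[Q[:,2]>np.percentile(Q[:,2],98)].mean(0).round(4))
    print(np.histogram(Q[:,2],bins=np.arange(-.12,.031,.01)))
print(r.get_state()['q'], r.grip_point_offset, [k for k in dir(r) if k[0]!='_'])
E
```

```text
w2 15602 [-0.0903 -0.0489 -0.0363 -0.0303] [ 0.005   0.0024 -0.0343]
(array([3454, 3070, 1298, 1127, 2030, 1407, 1520, 1047,  649,    0,    0,
          0,    0,    0,    0]), array([-1.20000000e-01, -1.10000000e-01, -1.00000000e-01, -9.00000000e-02,
       -8.00000000e-02, -7.00000000e-02, -6.00000000e-02, -5.00000000e-02,
       -4.00000000e-02, -3.00000000e-02, -2.00000000e-02, -1.00000000e-02,
       -5.55111512e-17,  1.00000000e-02,  2.00000000e-02,  3.00000000e-02]))
w4 6028 [-0.0774 -0.0469 -0.037  -0.0328] [ 0.0091  0.0016 -0.0353]
(array([ 545, 1215,  930,   69, 1037,  633,  820,  532,  247,    0,    0,
          0,    0,    0,    0]), array([-1.20000000e-01, -1.10000000e-01, -1.00000000e-01, -9.00000000e-02,
       -8.00000000e-02, -7.00000000e-02, -6.00000000e-02, -5.00000000e-02,
       -4.00000000e-02, -3.00000000e-02, -2.00000000e-02, -1.00000000e-02,
       -5.55111512e-17,  1.00000000e-02,  2.00000000e-02,  3.00000000e-02]))
[-0.28990318  0.81831867 -0.03199362  1.78293066  0.04520437  0.54100793
  0.19493787] 0.0187 ['Unreachable', 'finish_job', 'get_state', 'grip_point_offset']
```

The fingers shut fully above the blade. All three cameras put the finger tips about 34 mm behind the reported TCP, so I'll reopen, go 34 mm lower and grip again.

```bash
python3 -m pendant '[[0,0,0,0,0,0],[0,0,0,0,0,0],[0,0,0,0,0,0],[0,0,0,0,0,0],[0,0,0,0,0,0]]' 0 25
python3 -m pendant '[[0,0,0,0,0,0],[0,0,0,0,0,0],[0,0,0.3,0,0,0],[0,0,0,0,0,0]]'
python3 -m pendant '[[0,0,0.35,0,0,0],[0,0,0.35,0,0,0],[0,0,0.33,0,0,0],[0,0,0,0,0,0],[0,0,0,0,0,0]]'
python3 - <<'E'
from h import *
a,_=snap('scene','s6');b,_=snap('side','d6')
A=cv2.resize(a[185:285,150:250],(400,400),interpolation=cv2.INTER_CUBIC)
B=cv2.resize(b[180:280,215:315],(400,400),interpolation=cv2.INTER_CUBIC)
cv2.imwrite('pics/c6.png',np.hstack([A,B]))
print(r.get_state()['tool_pos'])
E
```

```text
clock: 6.23
tool_pos: [0.5747, 0.1346, 0.0773]
eef_rot: [0.491, 0.871, 0.0, 0.0]
contact_force: [0.3, -0.1, 0.0]
opening: 0.358
finger_force: 0.0
clock: 6.57
tool_pos: [0.5739, 0.1345, 0.0687]
eef_rot: [0.49, 0.871, -0.001, -0.001]
contact_force: [-0.0, 0.5, -0.6]
opening: 0.498
finger_force: 0.0
clock: 6.98
tool_pos: [0.5739, 0.1345, 0.0431]
eef_rot: [0.49, 0.871, -0.001, -0.001]
contact_force: [-0.4, 0.6, -0.6]
opening: 0.497
finger_force: 0.0
[0.57474375 0.1346695  0.04403433]
```

View pics/c6.png

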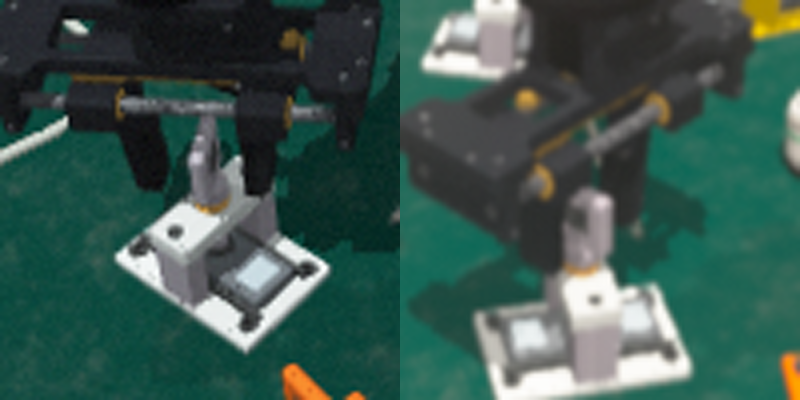

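Now the fingers straddle the blade (scene crop, about 205,165). Closing.

```bash
python3 -m pendant '[[0,0,0,0,0,0],[0,0,0,0,0,0],[0,0,0,0,0,0],[0,0,0,0,0,0],[0,0,0,0,0,0]]' -1 25
python3 -m pendant '[[0,0,0,0,0,0],[0,0,0,0,0,0],[0,0,0,0,0,0],[0,0,0,0,0,0]]'
python3 -c "
from h import *
s=r.get_state();print(s['moment'],s['q'])"
```

```text
clock: 7.5
tool_pos: [0.5748, 0.1347, 0.0442]
eef_rot: [0.491, 0.871, 0.0, 0.0]
contact_force: [-0.0, 0.8, -0.5]
opening: 0.145
finger_force: 0.0
clock: 7.83
tool_pos: [0.5743, 0.1344, 0.0441]
eef_rot: [0.491, 0.871, -0.0, -0.0]
contact_force: [-2.5, -0.2, 3.5]
opening: 0.098
finger_force: 25.0
[-0.24667929  0.3848936   0.01225717] [-0.29144601  0.87091584 -0.02921007  1.79614695  0.04901207  0.47591793
  0.19160251]
```

```bash
python3 -m pendant '[[0,0,0.0045,0,0,0.038],[0,0,0.0045,0,0,0.038],[0,0,0.0045,0,0,0.038],[0,0,0.0045,0,0,0.038],[0,0,0.0045,0,0,0.038]]'
python3 -c "
from h import *
s=r.get_state();print(s['moment'],s['q'],s['finger_force'])"
```

```text
clock: 8.25
tool_pos: [0.5746, 0.1344, 0.0436]
eef_rot: [0.727, 0.687, -0.0, 0.0]
contact_force: [-0.7, -0.6, 2.0]
opening: 0.1
finger_force: 25.0
[-0.27415787  0.36971452  0.08545626] [-0.37232365  0.87833408  0.1131023   1.80052444 -0.191458    0.47336313
 -0.18641883] 24.975545222405344
```

```bash
python3 -m pendant '[[0,0,0.0045,0,0,0.038],[0,0,0.0045,0,0,0.038],[0,0,0.0045,0,0,0.038],[0,0,0.0045,0,0,0.038],[0,0,0.0045,0,0,0.038]]'
python3 -m pendant '[[0,0,0.0045,0,0,0.038],[0,0,0.0045,0,0,0.038],[0,0,0.0045,0,0,0.038],[0,0,0.0045,0,0,0.038]]'
python3 -c "
from h import *
s=r.get_state();print(s['moment'],s['q'],s['finger_force']);x=s['eef_rot'];print(2*np.degrees(np.arctan2(x[1],x[0]))-90)"
```

```text
clock: 8.67
tool_pos: [0.5748, 0.1343, 0.0431]
eef_rot: [0.897, 0.442, 0.0, 0.0]
contact_force: [-1.0, -1.2, 1.7]
opening: 0.099
finger_force: 25.0
clock: 9.0
tool_pos: [0.575, 0.1341, 0.0426]
eef_rot: [0.976, 0.218, 0.0, 0.0]
contact_force: [-0.6, -1.4, 0.9]
opening: 0.102
finger_force: 25.0
[-0.43330446  0.34574044  0.00825369] [-0.51579426  0.9158779   0.37424967  1.80850082 -0.60545191  0.53290001
 -0.87523408] 24.98592991847545
-64.84136881632064
```

```bash
python3 -m pendant '[[0,0,0.0045,0,0,0.03],[0,0,0.0045,0,0,0.03],[0,0,0.0045,0,0,0.03],[0,0,0.0045,0,0,0.03],[0,0,0,0,0,0]]'
python3 -c "
from h import *
s=r.get_state();print(s['moment'],s['q'],s['finger_force']);x=s['eef_rot'];print(2*np.degrees(np.arctan2(x[1],x[0]))-90)"
python3 -m pendant '[[0,0,0,0,0,0.012],[0,0,0,0,0,0.012],[0,0,0,0,0,0]]'
python3 -c "
from h import *
s=r.get_state();print(s['moment'],s['q'],s['finger_force']);x=s['eef_rot'];print(2*np.degrees(np.arctan2(x[1],x[0]))-90)"
```

```text
clock: 9.42
tool_pos: [0.575, 0.1338, 0.0421]
eef_rot: [0.999, 0.033, 0.0, 0.001]
contact_force: [-1.0, -1.2, 3.2]
opening: 0.104
finger_force: 25.0
[-0.38317311  0.3794711  -0.10085563] [-0.56606167  0.9380983   0.47043575  1.81129858 -0.73449685  0.57391566
 -1.13073549] 25.0097565818578
-86.25402457262584
clock: 9.67
tool_pos: [0.575, 0.1339, 0.0421]
eef_rot: [1.0, -0.003, 0.0, 0.001]
contact_force: [-1.2, -1.7, 2.2]
opening: 0.104
finger_force: 25.0
[-0.60422346  0.3010518   0.03039607] [-0.57491402  0.94258888  0.48816819  1.81183412 -0.75754856  0.58299453
 -1.18117865] 25.007068414706737
-90.3528648300661
```

```bash
for i in 1; do python3 -m pendant '[[0,0,0,0,0,0.01],[0,0,0,0,0,0.01],[0,0,0,0,0,0]]'
python3 -c "
from h import *
s=r.get_state();print(s['moment'],s['opening'],s['finger_force']);x=s['eef_rot'];print(2*np.degrees(np.arctan2(x[1],x[0]))-90)"; done
python3 -m pendant '[[0,0,0,0,0,0.01],[0,0,0,0,0,0.01],[0,0,0,0,0,0]]'
python3 -c "
from h import *
s=r.get_state();print(s['moment'],s['opening'],s['finger_force'],s['q']);x=s['eef_rot'];print(2*np.degrees(np.arctan2(x[1],x[0]))-90)"
```

```text
clock: 9.92
tool_pos: [0.5749, 0.1342, 0.0421]
eef_rot: [0.999, -0.035, 0.0, 0.0]
contact_force: [0.4, -3.5, 1.6]
opening: 0.098
finger_force: 25.2
[-0.76242267  0.34726386  0.33973351] 0.09768917251528718 25.173554476350546
-94.03951593866859
clock: 10.17
tool_pos: [0.5748, 0.1344, 0.0421]
eef_rot: [0.998, -0.067, 0.0, 0.0]
contact_force: [0.3, -2.7, 2.8]
opening: 0.109
finger_force: 26.6
[-0.79183061  0.22071684  0.56294733] 0.10880634526167271 26.63182288481039 [-0.59189423  0.95140335  0.52096585  1.81253114 -0.79791329  0.60056725
 -1.27317665]
-97.68355381691912
```

```bash
python3 -m pendant '[[0,0,0,0,0,0.005],[0,0,0,0,0,0],[0,0,0,0,0,0],[0,0,0,0,0,0],[0,0,0,0,0,0]]'
python3 -m pendant '[[0,0,-0.0045,0,0,-0.02],[0,0,-0.0045,0,0,-0.038],[0,0,-0.0045,0,0,-0.038],[0,0,-0.0045,0,0,-0.038],[0,0,-0.0045,0,0,-0.038]]'
python3 -m pendant '[[0,0,-0.0045,0,0,-0.038],[0,0,-0.0045,0,0,-0.038],[0,0,-0.0045,0,0,-0.038],[0,0,-0.0045,0,0,-0.038],[0,0,-0.0045,0,0,-0.038]]'
python3 -m pendant '[[0,0,-0.0045,0,0,-0.038],[0,0,-0.0045,0,0,-0.038],[0,0,0,0,0,0],[0,0,0,0,0,0]]'
python3 -c "
from h import *
s=r.get_state();print(s['moment'],s['opening'],s['finger_force'],s['q']);x=s['eef_rot'];print(2*np.degrees(np.arctan2(x[1],x[0]))-90)"
```

```text
clock: 10.58
tool_pos: [0.5748, 0.1345, 0.0421]
eef_rot: [0.997, -0.074, 0.0, 0.0]
contact_force: [1.0, -4.6, 1.8]
opening: 0.108
finger_force: 27.2
clock: 11.0
tool_pos: [0.5748, 0.1344, 0.0426]
eef_rot: [0.981, 0.196, 0.0, -0.0]
contact_force: [0.3, -3.4, 1.2]
opening: 0.1
finger_force: 25.1
clock: 11.42
tool_pos: [0.5747, 0.1346, 0.0431]
eef_rot: [0.88, 0.476, 0.0, -0.0]
contact_force: [0.6, -3.3, 1.8]
opening: 0.1
finger_force: 25.0
clock: 11.75
tool_pos: [0.5745, 0.1346, 0.0433]
eef_rot: [0.819, 0.574, -0.0, -0.0]
contact_force: [0.8, -3.1, 0.3]
opening: 0.098
finger_force: 25.0
[-0.74976898 -0.02225451  0.08103841] 0.0980514515113989 24.998056911863387 [-0.41230527  0.88543175  0.18464186  1.80261011 -0.31321767  0.48248849
 -0.36336097]
-19.948803883567095
```

```bash
python3 -m pendant '[[0,0,-0.0045,0,0,-0.034],[0,0,-0.0045,0,0,-0.034],[0,0,-0.0045,0,0,-0.034],[0,0,0,0,0,0],[0,0,0,0,0,0]]'
python3 - <<'E'
from h import *
s=r.get_state();print(s['moment'],s['opening'],s['finger_force']);x=s['eef_rot'];print(2*np.degrees(np.arctan2(x[1],x[0]))-90)
a,_=snap('scene','s7');b,_=snap('side','d7')
A=cv2.resize(a[185:285,150:250],(400,400),interpolation=cv2.INTER_CUBIC)
B=cv2.resize(b[180:280,215:315],(400,400),interpolation=cv2.INTER_CUBIC)
cv2.imwrite('pics/c7.png',np.hstack([A,B]))
E
```

```text
clock: 12.17
tool_pos: [0.5744, 0.1347, 0.0437]
eef_rot: [0.717, 0.697, -0.0, -0.0]
contact_force: [-0.1, -4.1, 1.5]
opening: 0.097
finger_force: 25.0
[-0.74125847  0.00695744  0.09225034] 0.09669681945754928 24.986549341119826
-1.6279946323315357
```

View pics/c7.png

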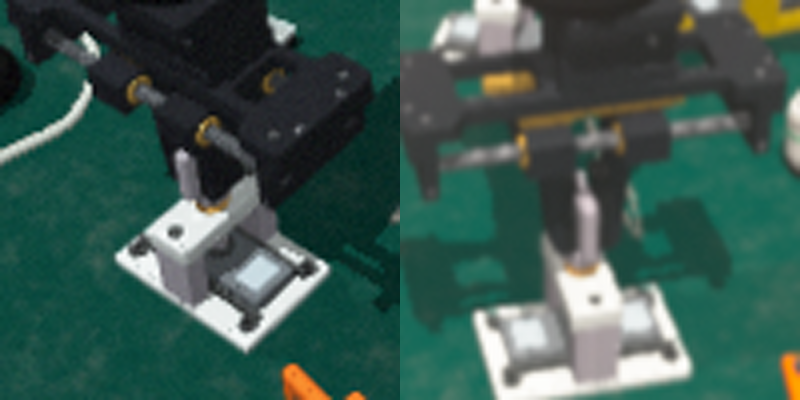

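The blade stands edge-on to the side camera, in line with the beam (crop about 585,220). That is a quarter turn off the seat, and it is gripped at 25 N.

```bash
python3 -m pendant '[[0,0,0,0,0,0],[0,0,0,0,0,0],[0,0,0,0,0,0],[0,0,0,0,0,0]]'
python3 -c "
from h import *
print(r.finish_job())"
```

```text
clock: 12.6
tool_pos: [0.5744, 0.1347, 0.0437]
eef_rot: [0.715, 0.699, -0.0, -0.0]
contact_force: [0.2, -3.6, 1.1]
opening: 0.101
finger_force: 25.0
the job is handed in; nothing more can be done
None
```

I screwed the grey paddle clamp down to its hard stop, backed it off about a quarter turn, and handed the job in at 12.6 s with the paddle head still gripped at 25 N; no verdict came back, so the setting rests on tool angle and camera images.

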